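# Stack a relay in the assembly nest and weight it

## Task

Put the relay together in the aluminium assembly nest, in this order: seat the white relay base flat between the nest's corner stops, stand the copper coil upright in the middle of the base, put the large grey cover over the coil so that it rests flat on the base, centred and square with it, and last set the steel press weight in the middle of the cover, knob up. Set each part down gently rather than dropping it, and leave the small cover, the screw dish and the terminal block where they lie.

Things in the scene. Friction and masses are not known exactly. Their poses are not given: they have to be found in the camera images.
- nest: The assembly nest, fixed: an aluminium plate 126 x 102 mm (x by y), its floor 12 mm above the table. Four dark steel L-shaped corner stops, 7 mm high above the floor, enclose 94 x 70 mm (x by y): the base fits with 5 mm to spare on each side. Their arms are under 20 mm long, so the middle of each side is open for fingers. Origin: centre of its underside; z up.
- relay_base: The relay base: a solid white plastic block 84 x 60 x 20 mm (x by y by z), flat on top, three brass terminals on each short end. Lies flat. Origin: centre of its underside. It goes into the nest long side along the nest's long side, either way round. About 140 g.
- coil: The coil: an upright round bobbin, 38 mm tall, white end flanges 30 mm in diameter and 5 mm thick, copper winding 25 mm in diameter between them. Stands on one flange. Origin: centre of its underside; z up along its axis. About 90 g.
- large_cover: The large cover: a grey plastic box without a bottom, 66 x 50 x 50 mm outside (x by y by z), walls and flat top 3 mm thick, inside 60 x 44 mm and 47 mm high. Stands open side down, as it is to be used. Origin: centre of its open underside. It goes with its long side along the base's long side, either way round. About 60 g.
- small_cover: A small cover of the same grey kind, 40 x 28 x 34 mm outside, too small for this coil; to be left where it is (not moved by more than 30 mm). Origin: centre of its underside.
- press_weight: The press weight: a steel disc 44 mm in diameter and 26 mm tall with a dark steel knob on top, 20 mm in diameter and 26 mm tall (52 mm in all). Stands upright. Origin: centre of its underside. About 320 g.
- screw_dish: A round open steel dish with brass screws, 80 mm across at the rim, 18 mm tall; to be left where it is. Origin: centre of its underside.
- terminal_block: A black plastic terminal block with brass screws, 58 x 34 x 30 mm; to be left where it is. Origin: centre of its underside.
There are look-alikes about, which are no part of the job. Leave any blue or purple look-alike of the large_cover alone.

How it is judged:
By the outcome, as a careful person would: the job done as asked, in the order asked, and still so for the second after the job is handed in, with the robot touching nothing.
It also fails if it takes over 112 s, if anything falls off the work surface, if the arm or the gripper's body presses on something with over 40 N, if the wrist force passes 120 N, or if a joint passes its speed limit or range.

## Robot

A 6-joint arm with a two-finger parallel gripper is mounted at the origin on the work surface. World frame = base frame: x ahead of the robot, y to its left, z up, the work surface at z = 0. Lengths are in m, angles in degrees, forces in N, time in s.
With the tool pointing down it reaches from about 0.25 to 0.725 m from the base axis. Payload 9.7 kg.
Tool frame: the origin (TCP) lies midway between the tips of the shut fingers; the grasp point (between the pads) lies 19 mm behind it; x points along the fingers, y is the direction in which the jaws open and shut, and the axes are right-handed (so a half turn about x gives the same grasp; the last joint's range is limited). The gripper opens to 85 mm and grips with 20 to 120 N. Pads are 22 mm wide; open, the fingers measure 114 mm over their backs; the gripper's body (76 mm by 85 mm) begins 54 mm behind the grasp point. The pads swing forward as they close: fully open they stand 13 mm farther back than shut.
Start: joints at [0, 4.979, 10.078, 95.1, 0, 90], TCP at [0.55, -0, 0.231] pointing down, gripper open.
Joint ranges: [-179.16, 179.16], [-48.56, 103.87], [-65.8, 70.77], [-126.05, 130.52], [-82.76, 87.17], [-180, 180]. Speed limits (degrees/s): [127.2, 127.2, 147.25, 180, 180, 180].

## Interface

Orientations are given as [roll, pitch, yaw] about the fixed x, y, z axes, in that order (R = Rz(yaw) Ry(pitch) Rx(roll)).
In Python, from workcell import bot, cams gives the robot as it stands.
- The arm moves only by the tool apply_moves, never from a script. Its argument "commands" is a list of rows, each a list of 5 numbers: the shift along the tool's x, y, z in m, then the turn about the tool's x in rad, then the opening, from -1 (shut) to 1 (fully open). In form: [[tx, ty, tz, roll, hand], ...]. A call has 1 to 12 rows; each row is the pose to reach, as a shift and turn from the pose measured when the call began, along the tool's axes at that moment; what a row does not reach only later rows make up. A row lasts 1/10 s, in which the tool goes at most 50 mm and 8.59 degrees, less where a joint would pass 70% of its speed; a pose out of reach is approached as far as the arm can. A call with a gripper value outside its range is refused whole. The fingers move at their own pace and stop on an object; "newtons" is the grip in N (left out, the last holds). Time passes only in rows, so rows that repeat a pose let the fingers close. It gives the time, the measured TCP pose, the force and the opening at its end, in the units of the state.
- bot.get_obs(): the state, without advancing time (a new reading comes with each control period).
- cams.camera(name): name is "scene" or "side" or "wrist"; returns a dict with "frame" (384x512x3 uint8, blue, green, red), "depth" (384x512 float32, m along the optical axis (not along the pixel's ray), 0 where there is no reading), "camera_matrix" (3x3 intrinsics, pixels), "D" ([k1, k2, p1, p2, k3] as OpenCV has them; the pictures are not rectified), "R" (3x3) and "t" (3): a world point X has camera coordinates R X + t; the wrist camera has in their place "mount" (4x4, takes a point from camera to tool coordinates, whose origin is the TCP and whose axes are the tool frame's). Camera axes: x right, y down, z forward; pixel columns grow to the right and rows downward; lengths in m; the calibration is good to about 2 mm. A picture is of the moment at which its call begins: read the wrist's pose just before it.
- bot.job_done(): hands the job in, once; it reports no verdict.
Trained networks look in the newest picture that a camera, given by its name, has taken for a name from the list of things; names that differ only in an ending like _2 or _b are one class to them, and where a whole thing is asked for, a point or a joint stands for the part that bears it (a point fixed in the world has none). Each returns a list of dicts, best first, with "confidence" (0 to 1); they miss things now and then, are a little off and sometimes report something else, mostly with a low value. They report only what shows in the picture. A call takes as long as a camera call. They do not tell look-alikes from the thing itself.
- cams.spot_in(name, camera): "rect" ([left, top, right, bottom] in pixels, round what is visible of it).
The state is a dict: "time": time; "q": joint angles; "qd": joint speeds; "joint_efforts": joint torques, N m; "ee_pos": TCP position; "tcp_rot": TCP orientation; "wrist_force": force on the tool from outside, world axes, zero at the start; "torque": the same for the moment, N m; "opening": finger opening in m.
Only numpy, scipy, OpenCV 4.12 (cv2) and the standard library are available. Lean on these libraries where they do the work, as an engineer would, in place of code of your own. Each camera call takes 0.05 s, during which the arm holds its last target. There are 200 camera calls.

## Working session

There is one attempt and no reset: what is moved stays moved. The work goes in short steps, Python scripts to look and compute and a tool call to move; the robot and the scene stay as the last step left them, time stands still between calls to the robot, and variables do not carry over. Pictures are saved under pics/ and viewed, about 12 in all and at most 16, crops included, and the job is handed in when it is done.

Besides the shell and the picture viewer there is one more tool, called as a command line: name --pt "numbers of a row" for each row, then --argument value for the rest. apply_moves: Moves the arm, as the interface text tells. Its arguments: {"type":"object","properties":{"commands":{"type":"array"},"newtons":{"type":"number"}},"required":["commands"]}

```bash
mkdir -p pics; ls; cat > h.py <<'E'
import numpy as np, cv2
from workcell import bot, cams
from scipy.spatial.transform import Rotation as Ro
def grab(n):
    o=bot.get_obs(); c=cams.camera(n)
    if n=="wrist":
        T=np.eye(4);T[:3,:3]=Ro.from_euler('xyz',o['tcp_rot'],degrees=True).as_matrix();T[:3,3]=o['ee_pos']
        M=T@np.array(c['mount'])
        c['Rw']=M[:3,:3];c['tw']=M[:3,3]
    else:
        R=np.array(c['R']);t=np.array(c['t']).ravel();c['Rw']=R.T;c['tw']=-R.T@t
    return c
def cloud(c):
    h,w=c['depth'].shape
    u,v=np.meshgrid(np.arange(w),np.arange(h))
    p=cv2.undistortPoints(np.stack([u,v],-1).reshape(-1,1,2).astype(np.float64),np.array(c['camera_matrix']),np.array(c['D'])).reshape(h,w,2)
    P=np.dstack([p,np.ones((h,w))])*c['depth'][...,None]
    W=P@c['Rw'].T+c['tw']
    W[c['depth']==0]=np.nan
    return W
E
python3 - <<'E'
from h import *
print(bot.get_obs())
ims=[]
for n in("scene","side"):
    c=grab(n);W=cloud(c);np.savez(f'{n}.npz',W=W,f=c['frame']);im=c['frame'].copy()
    for k in("nest","relay_base","coil","large_cover","small_cover","press_weight","screw_dish","terminal_block"):
        for d in cams.spot_in(k,n):
            l,t,r,b=map(int,d['rect']);cen=W[(t+b)//2,(l+r)//2]
            print(n,k,round(d['confidence'],2),[l,t,r,b],cen.round(3))
    cv2.imwrite(f'pics/{n}1.png',im)
E
```

```text
pics
{'time': 0.0, 'q': array([ 3.04350528e-04,  5.01155118e+00,  1.00337491e+01,  9.50998740e+01,
       -3.79793847e-04,  9.00001078e+01]), 'qd': array([ 0.04464247, -0.09368549, -0.00459754,  0.04952435,  0.04682178,
        0.0185604 ]), 'joint_efforts': array([ 7.68234549e-04, -5.20392072e+01,  4.64802504e+01,  1.63646933e-02,
        2.23589603e-05, -6.77332673e-05]), 'ee_pos': array([5.49764493e-01, 1.03113821e-06, 2.30572432e-01]), 'tcp_rot': array([ -89.71974943,   89.92232297, -179.71955261]), 'wrist_force': array([0.12490474, 0.02073553, 1.30763614]), 'torque': array([-0.00952823, -0.00320642,  0.03419577]), 'opening': 0.08555556759322547}
scene nest 0.56 [245, 171, 295, 204] [0.508 0.095 0.011]
scene relay_base 0.87 [97, 169, 134, 197] [ 0.489 -0.259  0.019]
scene relay_base 0.52 [338, 165, 355, 196] [0.513 0.264 0.03 ]
scene coil 0.64 [345, 208, 369, 237] [0.651 0.254 0.03 ]
scene large_cover 0.95 [399, 195, 441, 235] [0.652 0.375 0.044]
scene large_cover 0.88 [305, 234, 349, 286] [0.762 0.174 0.05 ]
scene large_cover 0.79 [370, 244, 422, 297] [0.788 0.281 0.05 ]
scene l
[... 563 characters left out ...]
side coil 0.57 [184, 232, 196, 255] [0.629 0.269 0.035]
side large_cover 0.74 [114, 221, 149, 255] [0.751 0.314 0.05 ]
side large_cover 0.67 [142, 259, 185, 304] [0.619 0.401 0.052]
side large_cover 0.64 [298, 232, 332, 275] [0.353 0.219 0.052]
side large_cover 0.63 [199, 183, 226, 209] [0.651 0.105 0.045]
side large_cover 0.61 [154, 196, 182, 227] [0.723 0.2   0.048]
side large_cover 0.37 [284, 162, 297, 182] [ 0.501 -0.085  0.032]
side small_cover 0.59 [254, 131, 271, 144] [ 0.65  -0.266  0.016]
side press_weight 0.55 [284, 161, 298, 185] [ 0.497 -0.081  0.032]
side screw_dish 0.81 [219, 161, 249, 173] [ 0.67  -0.082  0.011]
side terminal_block 0.78 [233, 255, 260, 280] [0.488 0.282 0.021]
```

```bash
python3 - <<'E'
import cv2,numpy as np
a=cv2.imread('pics/scene1.png')[100:310,50:450];cv2.imwrite('pics/scene1b.png',cv2.resize(a,(800,420),interpolation=cv2.INTER_CUBIC))
# orthographic top view from scene cloud, z colour
E
```

```text
(no output)
```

View pics/scene1b.png

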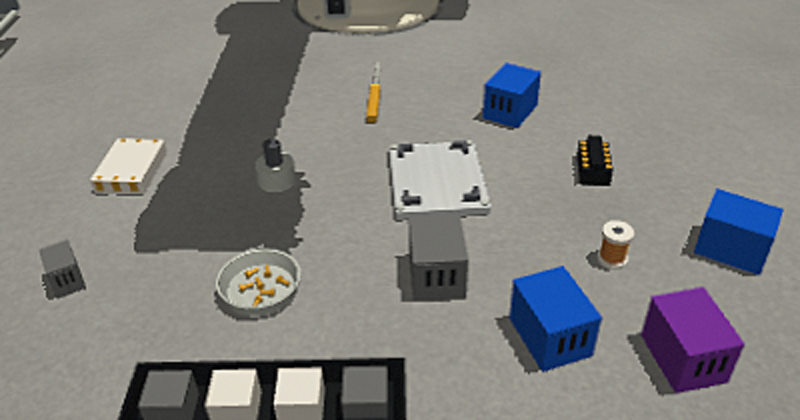

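The scene view shows the grey large cover just beyond the nest (crop px 438,255), the base at left (128,165), weight (275,165), coil (617,240). The blue and purple boxes are decoys. Now measuring poses from the clouds.

```bash
cat > m.py <<'E'
from h import *
def rect(P):
    (cx,cy),(w,h),a=cv2.minAreaRect((P[:,:2]*1000).astype(np.float32))
    if w<h: w,h,a=h,w,a+90
    return (round(cx,1),round(cy,1)),(round(w,1),round(h,1)),round((a+90)%180-90,1),len(P)
def sel(W,x,y,r,z0,z1):
    P=W.reshape(-1,3); P=P[np.isfinite(P).all(1)]
    k=(np.hypot(P[:,0]-x,P[:,1]-y)<r)&(P[:,2]>z0)&(P[:,2]<z1)
    P=P[k]
    # robust: drop isolated points
    if len(P)>5:
        from scipy.spatial import cKDTree
        d=cKDTree(P[:,:2]).query(P[:,:2],k=4)[0][:,3]; P=P[d<0.005]
    return P
E
python3 - <<'E'
from m import *
L={'nest':(.507,.097,.09,.008,.016),'base':(.485,-.25,.07,.014,.026),'coil':(.643,.258,.03,.033,.045),'cover':(.65,.1,.06,.045,.056),'disc':(.505,-.087,.04,.02,.03),'knob':(.505,-.087,.04,.042,.06)}
for n in("scene","side"):
    W=np.load(n+'.npz')['W']
    for k,a in L.items():
        P=sel(W,*a)
        print(n,k,rect(P) if len(P)>5 else len(P), P[:,2].mean().round(4))
E
```

```text
scene nest ((507.1, 89.9), (128.6, 101.9), 3.7, 1453) 0.0115
scene base ((475.0, -265.9), (85.4, 63.0), -3.4, 603) 0.0195
scene coil ((639.7, 259.2), (30.7, 29.3), -18.4, 153) 0.0367
scene cover ((655.7, 82.3), (69.0, 50.1), 2.6, 686) 0.0493
scene disc ((499.6, -90.5), (42.6, 39.4), -76.8, 159) 0.025
scene knob ((498.4, -90.8), (19.4, 17.9), -35.6, 65) 0.0494
side nest ((506.2, 93.3), (126.0, 104.7), 2.6, 1199) 0.013
side base ((472.5, -264.2), (83.9, 59.4), -6.0, 254) 0.0203
side coil ((638.7, 260.4), (29.1, 28.2), -37.5, 110) 0.039
side cover ((655.0, 84.6), (68.0, 52.4), 2.6, 335) 0.0507
side disc ((492.9, -85.4), (42.1, 33.2), 34.2, 90) 0.026
side knob ((496.7, -89.6), (18.0, 15.8), -8.3, 38) 0.0501
```

apply_moves --pt "0.03 -0.02 0.05 -0.15 1" --pt "0.03 -0.04 0.1 -0.3 1" --pt "0.03 -0.06 0.15 -0.45 1" --pt "0.03 -0.076 0.2 -0.6 1" --pt "0.03 -0.076 0.25 -0.75 1" --pt "0.03 -0.076 0.265 -0.9 1" --pt "0.03 -0.076 0.265 -1.05 1" --pt "0.03 -0.076 0.265 -1.2 1" --pt "0.03 -0.076 0.265 -1.35 1" --pt "0.03 -0.076 0.265 -1.49 1" --pt "0.03 -0.076 0.265 -1.49 1" --pt "0.03 -0.076 0.265 -1.49 1" --newtons 40

```text
time: 2.1
ee_pos: [0.474, -0.265, 0.2013]
tcp_rot: [-152.7, 90.0, -157.3]
wrist_force: [0.0, 0.1, 0.9]
opening: 0.0856
```

```bash
cat > look.py <<'E'
import sys
from m import *
# usage: look.py out x y r z0 z1
c=grab("wrist");W=cloud(c);o=bot.get_obs()
a=list(map(float,sys.argv[2:]))
P=sel(W,*a)
R=Ro.from_euler('xyz',o['tcp_rot'],degrees=True).as_matrix()
print('t',round(o['time'],2),'q',o['q'].round(1),'tcp',o['ee_pos'].round(4),'tooly yaw',np.degrees(np.arctan2(R[1,1],R[0,1])).round(2),'tilt',R[2].round(3),'op',round(o['opening'],4),'F',o['wrist_force'].round(1))
if len(P)>5: print(rect(P),'zmed',np.median(P[:,2]).round(4),'mean',P.mean(0).round(4))
cv2.imwrite('pics/'+sys.argv[1]+'.png',c['frame']); np.savez('w.npz',W=W,f=c['frame'])
E
python3 look.py w1 .474 -.265 .07 .014 .026
```

```text
t 2.15 q [-29.2   3.5   5.2  91.7   0.  -24.5] tcp [ 0.474  -0.265   0.2013] tooly yaw 85.28 tilt [-1. -0.  0.] op 0.0852 F [-0.1  0.4 -0.1]
((475.5, -267.7), (83.5, 60.2), -4.3, 3141) zmed 0.0208 mean [ 0.4739 -0.2675  0.0207]
```

View pics/w1.png

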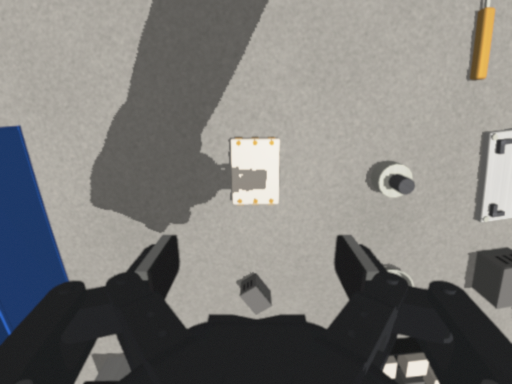

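apply_moves --pt "0.04 -0.002 0.001 -0.006 1" --pt "0.08 -0.002 0.001 -0.006 1" --pt "0.12 -0.002 0.001 -0.006 1" --pt "0.15 -0.002 0.001 -0.006 1" --pt "0.17 -0.002 0.001 -0.006 1" --pt "0.185 -0.002 0.001 -0.006 1" --pt "0.195 -0.002 0.001 -0.006 1" --pt "0.203 -0.002 0.001 -0.006 1" --pt "0.203 -0.002 0.001 -0.006 1"

```text
time: 3.05
ee_pos: [0.4747, -0.267, -0.0021]
tcp_rot: [152.4, 90.0, 148.0]
wrist_force: [-0.3, 0.6, -0.1]
opening: 0.0856
```

apply_moves --pt "0 0 0 0 -1" --pt "0 0 0 0 -1" --pt "0 0 0 0 -1" --pt "0 0 0 0 -1" --pt "0 0 0 0 -1" --pt "0 0 0 0 -1" --pt "0 0 0 0 -1" --pt "0 0 0 0 -1"

```text
time: 3.85
ee_pos: [0.4753, -0.2673, -0.0011]
tcp_rot: [-21.9, 89.9, -26.3]
wrist_force: [0.0, -0.4, 5.7]
opening: 0.0592
```

apply_moves --pt "-0.01 0 0 0 -1" --pt "-0.03 0 0 0 -1" --pt "-0.07 0 0 0 -1" --pt "-0.12 0.04 0.002 0 -1" --pt "-0.17 0.09 0.004 0 -1" --pt "-0.2 0.14 0.006 0 -1" --pt "-0.2 0.185 0.009 0 -1" --pt "-0.2 0.23 0.012 0 -1" --pt "-0.2 0.255 0.012 0 -1" --pt "-0.2 0.268 0.012 0 -1" --pt "-0.2 0.268 0.012 0 -1" --pt "-0.2 0.268 0.012 0 -1"

```text
time: 5.05
ee_pos: [0.5075, -0.0013, 0.1989]
tcp_rot: [-42.8, 89.9, -47.2]
wrist_force: [0.4, -0.1, -2.1]
opening: 0.0589
```

```bash
python3 look.py w2 .507 .091 .09 .008 .0155; python3 - <<'E'
from m import *
W=np.load('w.npz')['W']
P=sel(W,.507,.091,.085,.0165,.022); print('stops',rect(P))
for z0,z1 in((.1,.2),(.17,.2)):
    P=sel(W,.507,0,.08,z0,z1); print('held',rect(P) if len(P)>5 else len(P))
E
```

```text
t 5.1 q [-0.2 -1.5 -0.1 91.3 -0.1  4.3] tcp [ 0.5075 -0.0019  0.1988] tooly yaw 85.55 tilt [-1.    -0.001  0.001] op 0.0588 F [ 0.2 -0.3 -1.1]
((508.2, 90.0), (125.6, 102.0), 3.8, 6207) zmed 0.013 mean [0.4989 0.0944 0.013 ]
stops ((508.6, 90.5), (106.4, 82.8), 4.0, 423)
held 0
held 0
```

View pics/w2.png

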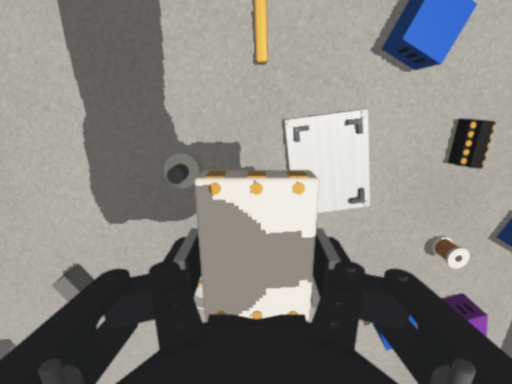

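apply_moves --pt "0 0.03 -0.002 -0.05 -1" --pt "0 0.06 -0.004 -0.1 -1" --pt "0 0.085 -0.006 -0.146 -1" --pt "0 0.092 -0.006 -0.146 -1" --pt "0.04 0.092 -0.006 -0.146 -1" --pt "0.08 0.092 -0.006 -0.146 -1" --pt "0.12 0.092 -0.006 -0.146 -1" --pt "0.14 0.092 -0.006 -0.146 -1" --pt "0.15 0.092 -0.006 -0.146 -1" --pt "0.15 0.092 -0.006 -0.146 -1" --pt "0.15 0.092 -0.006 -0.146 -1"

```text
time: 6.2
ee_pos: [0.5095, 0.0896, 0.05]
tcp_rot: [-22.1, 89.9, -18.3]
wrist_force: [0.5, -0.1, -1.6]
opening: 0.0591
```

```bash
python3 look.py w3 .508 .09 .06 .062 .08;  python3 - <<'E'
from m import *
c=grab('side');W=cloud(c);P=sel(W,.508,.09,.07,.06,.08);print(rect(P),P[:,2].mean());cv2.imwrite('pics/s3.png',c['frame'])
E
```

```text
t 6.25 q [ 10.    0.8 -14.3  74.7  -0.1   6.2] tcp [0.5098 0.0899 0.0504] tooly yaw 93.87 tilt [-1.    -0.001  0.003] op 0.0587 F [-0.  -0.2 -1.3]
((509.0, 89.0), (86.3, 83.5), -86.4, 17479) zmed 0.072 mean [0.5032 0.0885 0.0719]
((507.0, 96.2), (84.2, 79.1), 0.9, 471) 0.07091584161027756
```

apply_moves --pt "0.015 0 -0.001 0 -1" --pt "0.028 0 -0.001 0 -1" --pt "0.034 0 -0.001 0 -1" --pt "0.037 0 -0.001 0 -1" --pt "0.0385 0 -0.001 0 -1" --pt "0.0395 0 -0.001 0 -1" --pt "0.04 0 -0.001 0 -1" --pt "0.04 0 -0.001 0 -1"

```text
time: 7.1
ee_pos: [0.5091, 0.09, 0.0109]
tcp_rot: [-9.9, 89.8, -6.0]
wrist_force: [-1.7, -0.6, 2.7]
opening: 0.0591
```

apply_moves --pt "0 0 0 0 0.6" --pt "0 0 0 0 0.6" --pt "0 0 0 0 0.6" --pt "0 0 0 0 0.6" --pt "-0.02 0 0 0 0.7" --pt "-0.05 0 0 0 0.7" --pt "-0.1 0 0 0 0.7" --pt "-0.15 0 0 0 0.7" --pt "-0.19 0 0 0 0.7" --pt "-0.19 0 0 0 0.7"

```text
time: 8.1
ee_pos: [0.5103, 0.0904, 0.2072]
tcp_rot: [1.5, 89.3, 5.4]
wrist_force: [0.6, 0.0, 0.1]
opening: 0.0727
```

```bash
python3 look.py w4 .508 .09 .06 .026 .04; python3 - <<'E'
from m import *
W=np.load('w.npz')['W']
P=sel(W,.64,.26,.03,.034,.045); print('coil',rect(P))
P=sel(W,.655,.083,.06,.045,.056); print('cover',rect(P))
E
```

```text
t 8.15 q [10.1 -0.5  1.4 91.4 -0.1  6.2] tcp [0.5096 0.0903 0.204 ] tooly yaw 93.89 tilt [-1.    -0.     0.009] op 0.0728 F [ 0.  -0.1 -0.4]
((509.5, 89.3), (83.2, 60.1), 4.1, 3274) zmed 0.0328 mean [0.5079 0.0893 0.0328]
coil ((630.4, 262.1), (25.4, 6.8), 68.3, 74)
cover ((657.7, 81.8), (67.1, 50.3), 2.2, 1672)
```

View pics/w4.png

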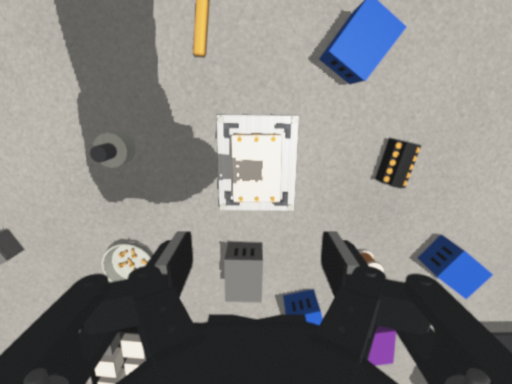

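Base is seated (top z 32.8 mm, centred within ~1 mm, 4.1° vs nest 3.8°). Next the coil.

apply_moves --pt "0 0.03 0.026 0 0.7" --pt "0 0.06 0.053 0 0.7" --pt "0 0.09 0.079 0 0.7" --pt "0 0.12 0.105 0 0.7" --pt "0 0.145 0.127 0 0.7" --pt "0 0.161 0.141 0 0.7" --pt "0 0.161 0.141 0 0.7" --pt "0 0.161 0.141 0 0.7" --pt "0 0.161 0.141 0 0.7"

```text
time: 9.05
ee_pos: [0.6389, 0.2597, 0.2048]
tcp_rot: [-3.8, 89.5, 0.1]
wrist_force: [-0.1, -0.0, 0.2]
opening: 0.0724
```

```bash
python3 look.py w5 .64 .26 .03 .034 .045
```

```text
t 9.1 q [22.2 24.5 30.8 95.8 -0.2 18.3] tcp [0.6389 0.2596 0.2052] tooly yaw 93.85 tilt [-1.    -0.     0.009] op 0.0724 F [ 0.5 -0.7 -0.6]
((641.1, 258.5), (30.2, 28.7), 3.1, 499) zmed 0.0388 mean [0.6407 0.2583 0.0388]
```

apply_moves --pt "0.04 -0.001 0 0 0.7" --pt "0.08 -0.001 0 0 0.7" --pt "0.12 -0.001 0 0 0.7" --pt "0.14 -0.001 0 0 0.7" --pt "0.14 -0.001 0 0 0.7" --pt "0.14 -0.001 0 0 0.7"

```text
time: 9.7
ee_pos: [0.6403, 0.2582, 0.0666]
tcp_rot: [-0.1, 89.5, 3.7]
wrist_force: [0.4, -0.6, 1.0]
opening: 0.0727
```

```bash
python3 look.py w6 .64 .26 .03 .034 .045
```

```text
t 9.75 q [22.  23.7 14.4 80.1 -0.2 18.2] tcp [0.6409 0.2586 0.0676] tooly yaw 93.83 tilt [-1.     0.001  0.011] op 0.0726 F [-0.6  0.6  0.8]
((641.3, 258.2), (29.7, 29.7), -76.4, 1434) zmed 0.0389 mean [0.6405 0.2582 0.0388]
```

apply_moves --pt "0.025 0 -0.001 0 0.7" --pt "0.045 0 -0.001 0 0.7" --pt "0.062 0 -0.001 0 0.7" --pt "0.062 0 -0.001 0 0.7" --pt "0.062 0 -0.001 0 -0.1" --pt "0.062 0 -0.001 0 -1" --pt "0.062 0 -0.001 0 -1" --pt "0.062 0 -0.001 0 -1" --pt "0.062 0 -0.001 0 -1" --pt "0.062 0 -0.001 0 -1" --newtons 30

```text
time: 10.75
ee_pos: [0.6414, 0.2589, 0.0074]
tcp_rot: [5.9, 89.2, 9.7]
wrist_force: [-1.0, -0.7, 6.1]
opening: 0.0285
```

apply_moves --pt "-0.02 0 0 0 -1" --pt "-0.06 0 0 0 -1" --pt "-0.1 0 0 0 -1" --pt "-0.11 -0.03 -0.027 0 -1" --pt "-0.11 -0.06 -0.054 0 -1" --pt "-0.11 -0.09 -0.08 0 -1" --pt "-0.11 -0.12 -0.107 0 -1" --pt "-0.11 -0.145 -0.129 0 -1" --pt "-0.11 -0.16 -0.143 0 -1" --pt "-0.11 -0.16 -0.143 0 -1" --pt "-0.11 -0.16 -0.143 0 -1" --pt "-0.11 -0.16 -0.143 0 -1"

```text
time: 11.95
ee_pos: [0.5085, 0.0901, 0.1154]
tcp_rot: [6.4, 89.2, 10.2]
wrist_force: [0.3, 0.6, -1.8]
opening: 0.0282
```

```bash
python3 look.py w7 .509 .09 .025 .135 .165; python3 - <<'E'
from m import *
W=np.load('w.npz')['W']
P=sel(W,.509,.09,.018,.1,.2); print(P.min(0),P.max(0),len(P))
P=sel(W,.509,.09,.06,.026,.04); print('base',rect(P))
for n in('scene','side'):
    c=grab(n);W=cloud(c)
    P=sel(W,.509,.09,.03,.105,.16)
    for z0 in np.arange(.105,.16,.005):
        Q=P[(P[:,2]>z0)&(P[:,2]<z0+.005)]
        if len(Q)>3: print(n,z0.round(3),Q.min(0).round(3)[:2],Q.max(0).round(3)[:2],len(Q))
    cv2.imwrite(f'pics/{n}7.png',cv2.resize(c['frame'][60:250,170:370],(800,760)))
E
```

```text
t 12.0 q [10.1 -1.2 -9.1 81.3 -0.   6.2] tcp [0.5084 0.0901 0.1152] tooly yaw 93.87 tilt [-1.     0.002  0.014] op 0.0284 F [-0.7  0.  -1.4]
((508.7, 90.5), (47.9, 30.9), -81.1, 4706) zmed 0.1471 mean [0.5055 0.0895 0.1484]
[0.49310719 0.0727408  0.10816194] [0.52429342 0.10597171 0.19999709] 6644
base ((503.6, 88.9), (73.3, 60.2), 4.1, 4780)
scene 0.105 [0.51  0.075] [0.522 0.104] 17
scene 0.11 [0.498 0.077] [0.522 0.104] 41
scene 0.115 [0.508 0.07 ] [0.52 0.11] 39
scene 0.12 [0.507 0.064] [0.52  0.116] 50
scene 0.125 [0.504 0.062] [0.522 0.118] 60
scene 0.13 [0.506 0.062] [0.52  0.118] 57
scene 0.135 [0.506 0.062] [0.521 0.118] 48
scene 0.14 [0.493 0.063] [0.522 0.118] 78
scene 0.145 [0.494 0.063] [0.521 0.117] 100
scene 0.15 [0.501 0.063] [0.52  0.117] 29
scene 0.155 [0.504 0.061] [0.522 0.119] 26
side 0.105 [0.493 0.091] [0.509 0.104] 8
side 0.11 [0.493 0.086] [0.511 0.104] 9
side 0.115 [0.494 0.083] [0.513 0.113] 13
side 0.12 [0.495 0.071] [0.516 0.116] 17
side 0.125 [0.494 0.072] [0.516 0.118] 19
side 0.13 [0.495 0.087] [0.516 0.118] 25
side 0.135 [0.495 0.087] [0.517 0.119] 18
side 0.14 [0.492 0.072] [0.511 0.119] 21
side 0.145 [0.492 0.074] [0.516 0.12 ] 36
side 0.15 [0.495 0.07 ] [0.502 0.118] 10
side 0.155 [0.492 0.068] [0.499 0.113] 6
```

View pics/w7.png

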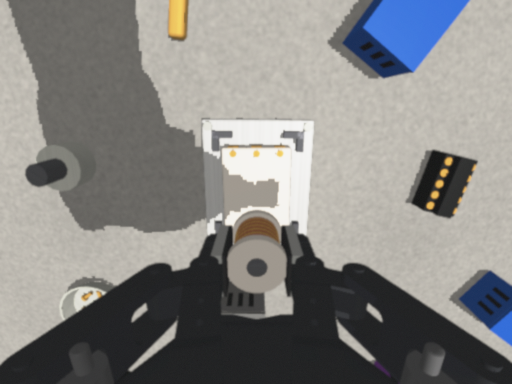

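apply_moves --pt "0.03 0 0 0 -1" --pt "0.055 0 0 0 -1" --pt "0.067 0 0 0 -1" --pt "0.071 0 0 0 -1" --pt "0.073 0 0 0 -1" --pt "0.0745 0 0 0 -1" --pt "0.0755 0 0 0 -1" --pt "0.0755 0 0 0 -1" --pt "0.0755 0 0 0 -1"

```text
time: 13.0
ee_pos: [0.5095, 0.0903, 0.04]
tcp_rot: [6.1, 89.2, 9.9]
wrist_force: [-0.9, -0.8, -0.4]
opening: 0.0281
```

apply_moves --pt "0.0005 0 0 0 -1" --pt "0.001 0 0 0 -1" --pt "0.0015 0 0 0 -1" --pt "0.002 0 0 0 -1" --pt "0.002 0 0 0 -1"

```text
time: 13.5
ee_pos: [0.51, 0.0904, 0.0393]
tcp_rot: [6.0, 89.1, 9.9]
wrist_force: [-3.6, -1.5, 9.2]
opening: 0.028
```

apply_moves --pt "-0.0005 0 0 0 -1" --pt "-0.0005 0 0 0 0" --pt "-0.0005 0 0 0 0.3" --pt "-0.0005 0 0 0 0.3" --pt "-0.0005 0 0 0 0.3" --pt "-0.02 0 0 0 0.3" --pt "-0.06 0 0 0 0.3" --pt "-0.1 0 0 0 0.5" --pt "-0.14 0 0 0 0.7" --pt "-0.17 0 0 0 0.7" --pt "-0.17 0 0 0 0.7"

```text
time: 14.6
ee_pos: [0.5088, 0.0902, 0.2139]
tcp_rot: [6.1, 88.7, 9.9]
wrist_force: [-0.2, 0.2, -0.2]
opening: 0.0726
```

```bash
python3 look.py w8 .509 .09 .025 .063 .08; python3 - <<'E'
from m import *
W=np.load('w.npz')['W']
P=sel(W,.509,.09,.06,.026,.04); print('base',rect(P))
P=sel(W,.509,.09,.1,.008,.0155); print('nest',rect(P))
P=sel(W,.655,.083,.06,.045,.056); print('cover',rect(P))
P=sel(W,.509,.09,.018,.06,.08); k=P[:,:2]-P[:,:2].mean(0); print('top plane', np.linalg.lstsq(np.c_[k,np.ones(len(k))],P[:,2],rcond=None)[0])
E
```

```text
t 14.65 q [10.1 -1.2  1.5 91.6 -0.   6.2] tcp [0.5083 0.0901 0.2114] tooly yaw 93.88 tilt [-1.     0.002  0.019] op 0.0726 F [-0.1 -0.6 -1.2]
((510.0, 89.9), (29.8, 29.3), 53.1, 577) zmed 0.0709 mean [0.5097 0.0897 0.0708]
base ((510.0, 89.4), (83.8, 60.0), 4.1, 2541)
nest ((508.3, 89.9), (125.1, 102.4), 3.4, 3506)
cover ((657.9, 81.9), (67.2, 50.3), 2.6, 1606)
top plane [ 0.01441145 -0.00217568  0.07079059]
```

View pics/w8.png

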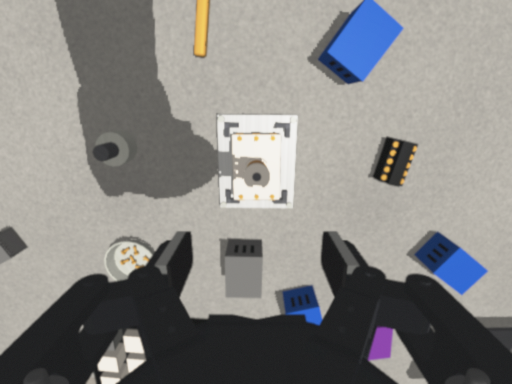

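apply_moves --pt "0 -0.006 0.04 0.024 0.7" --pt "0 -0.012 0.08 0.024 0.7" --pt "0 -0.018 0.12 0.024 0.7" --pt "0 -0.018 0.146 0.024 0.7" --pt "0 -0.018 0.146 0.024 0.7" --pt "0 -0.018 0.146 0.024 0.7" --pt "0.05 -0.018 0.146 0.024 0.7" --pt "0.1 -0.018 0.146 0.024 0.7"

```text
time: 15.45
ee_pos: [0.657, 0.0825, 0.1147]
tcp_rot: [7.1, 88.7, 9.6]
wrist_force: [0.7, 1.2, -0.5]
opening: 0.0726
```

```bash
python3 look.py w9 .657 .082 .06 .045 .056
```

```text
t 15.5 q [ 7.1 18.7 11.8 82.7  0.1  4.6] tcp [0.6519 0.0819 0.1025] tooly yaw 92.52 tilt [-1.     0.002  0.007] op 0.0727 F [-1.4 -1.  -9. ]
((658.0, 82.0), (66.7, 50.2), 2.5, 4679) zmed 0.0509 mean [0.6559 0.0818 0.0508]
```

apply_moves --pt "0 0 0.003 0 0.7" --pt "0 0 0.006 0 0.7" --pt "0.03 0 0.006 0 0.7" --pt "0.05 0 0.006 0 0.7" --pt "0.07 0 0.006 0 0.7" --pt "0.084 0 0.006 0 0.7" --pt "0.084 0 0.006 0 0.7" --pt "0.084 0 0.006 0 0.7"

```text
time: 16.3
ee_pos: [0.6595, 0.0824, 0.0205]
tcp_rot: [10.4, 89.5, 12.9]
wrist_force: [0.3, 0.4, 0.3]
opening: 0.0725
```

```bash
python3 look.py w10 .657 .082 .045 .045 .056
```

```text
t 16.35 q [ 7.1 21.   5.7 74.1  0.1  4.6] tcp [0.6596 0.0825 0.0207] tooly yaw 92.51 tilt [-1.     0.002  0.01 ] op 0.0722 F [ 0.7  1.  -0.1]
((658.5, 81.6), (85.7, 67.5), -87.3, 13466) zmed 0.0509 mean [0.6541 0.0817 0.0508]
```

apply_moves --pt "0.001 0 -0.001 0 -0.3" --pt "0.001 0 -0.001 0 -1" --pt "0.001 0 -0.001 0 -1" --pt "0.001 0 -0.001 0 -1" --pt "0.001 0 -0.001 0 -1" --pt "0.001 0 -0.001 0 -1" --pt "-0.02 0 -0.001 0 -1" --pt "-0.06 0 -0.001 0 -1" --pt "-0.1 0 -0.001 0 -1" --pt "-0.12 0 -0.001 0 -1" --pt "-0.12 0 -0.001 0 -1" --pt "-0.12 0 -0.001 0 -1"

```text
time: 17.55
ee_pos: [0.6575, 0.0822, 0.1407]
tcp_rot: [9.7, 89.4, 12.2]
wrist_force: [-0.2, 0.7, -0.9]
opening: 0.0498
```

```bash
python3 look.py w11 .657 .082 .05 .160 .185; python3 - <<'E'
from m import *
W=np.load('w.npz')['W']
P=sel(W,.655,.082,.018,.16,.185); k=P[:,:2]-P[:,:2].mean(0); print('top plane', np.linalg.lstsq(np.c_[k,np.ones(len(k))],P[:,2],rcond=None)[0])
P=sel(W,.657,.082,.05,.16,.185);Q=P[abs(P[:,1]-.082)<.02];print(Q.min(0),Q.max(0))
E
```

```text
t 17.6 q [ 7.1 19.3 16.6 86.9  0.1  4.6] tcp [0.6571 0.0821 0.1396] tooly yaw 92.51 tilt [-1.     0.002  0.008] op 0.0499 F [-0.6  0.1 -1.6]
((656.6, 81.3), (77.1, 67.8), -87.0, 14534) zmed 0.1702 mean [0.6518 0.0811 0.1705]
top plane [-0.00098355 -0.00117426  0.17020275]
[0.62194986 0.06200887 0.16000222] [0.69068945 0.10199583 0.1723652 ]
```

View pics/w11.png

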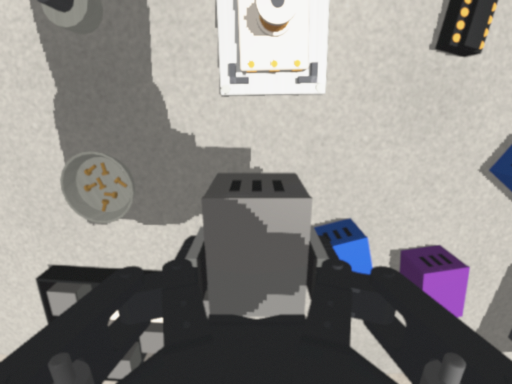

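apply_moves --pt "0 0.003 -0.03 -0.01 -1" --pt "0 0.006 -0.06 -0.02 -1" --pt "0 0.01 -0.09 -0.028 -1" --pt "0 0.014 -0.12 -0.028 -1" --pt "0 0.014 -0.14 -0.028 -1" --pt "0 0.014 -0.146 -0.028 -1" --pt "0 0.014 -0.146 -0.028 -1" --pt "0 0.014 -0.146 -0.028 -1" --pt "0 0.014 -0.146 -0.028 -1"

```text
time: 18.5
ee_pos: [0.5113, 0.0896, 0.1379]
tcp_rot: [9.5, 89.5, 13.6]
wrist_force: [0.8, 0.2, -1.0]
opening: 0.0495
```

```bash
python3 look.py w12 .51 .09 .05 .160 .185; python3 - <<'E'
from m import *
W=np.load('w.npz')['W']
P=sel(W,.51,.09,.05,.163,.185);Q=P[abs(P[:,1]-.09)<.02];print('wrist x',Q.min(0),Q.max(0))
for n in('scene','side'):
    c=grab(n);W=cloud(c)
    P=sel(W,.51,.09,.06,.12,.148);print(n,rect(P),P.min(0).round(4),P.max(0).round(4))
    P=sel(W,.51,.09,.05,.16,.185);print(n,'top',rect(P))
    cv2.imwrite(f'pics/{n}12.png',cv2.resize(c['frame'][90:230,200:340],(700,700)))
E
```

```text
t 18.55 q [ 9.9 -0.6 -6.  84.1  0.   5.8] tcp [0.5112 0.0897 0.1379] tooly yaw 94.11 tilt [-1.     0.001  0.008] op 0.0492 F [ 0.1 -0.1 -1.3]
((510.5, 87.8), (93.4, 67.5), -85.9, 14414) zmed 0.1675 mean [0.5059 0.0885 0.1682]
wrist x [0.47526258 0.07000382 0.16302664] [0.54458399 0.10999641 0.16964823]
scene ((530.3, 87.0), (66.2, 30.1), 86.5, 345) [0.5138 0.0546 0.12  ] [0.5443 0.121  0.148 ]
scene top ((509.9, 91.4), (81.3, 75.4), -34.8, 630)
side ((496.6, 105.7), (81.3, 39.1), 38.5, 301) [0.4732 0.0651 0.12  ] [0.5397 0.1228 0.1479]
side top ((499.8, 95.9), (72.9, 60.6), 66.5, 311)
```

View pics/scene12.png

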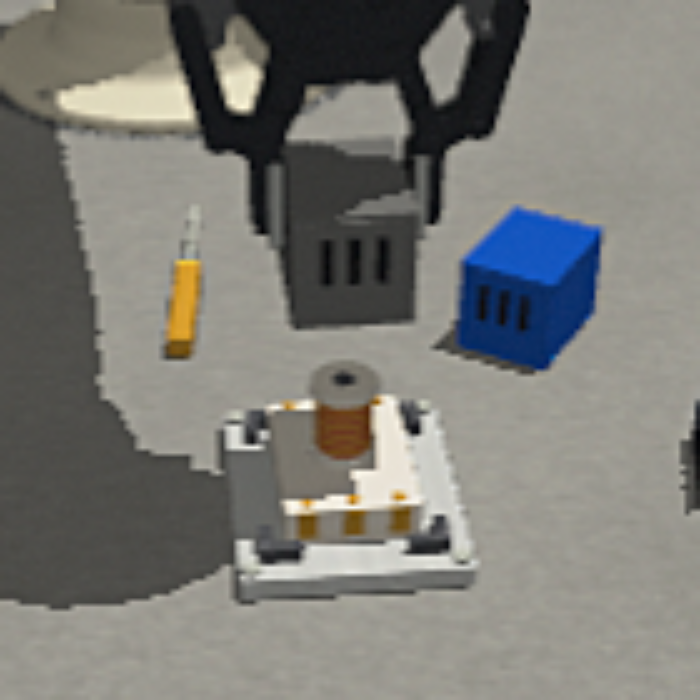

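apply_moves --pt "0.025 0 -0.0005 0 -1" --pt "0.05 0 -0.0005 0 -1" --pt "0.068 0 -0.0005 0 -1" --pt "0.076 0 -0.0005 0 -1" --pt "0.08 0 -0.0005 0 -1" --pt "0.082 0 -0.0005 0 -1" --pt "0.083 0 -0.0005 0 -1" --pt "0.083 0 -0.0005 0 -1"

```text
time: 19.45
ee_pos: [0.5116, 0.0899, 0.0557]
tcp_rot: [8.9, 89.5, 13.0]
wrist_force: [-0.0, 0.9, -0.4]
opening: 0.0495
```

```bash
python3 look.py w13 .51 .09 .06 .026 .034; python3 - <<'E'
from m import *
W=np.load('w.npz')['W']
P=sel(W,.51,.09,.05,.078,.095);Q=P[abs(P[:,1]-.09)<.02];print('wrist x',Q.min(0),Q.max(0),np.median(Q[:,2]))
E
```

```text
t 19.5 q [  9.9   0.6 -13.9  75.    0.    5.8] tcp [0.5116 0.0899 0.0556] tooly yaw 94.11 tilt [-1.     0.001  0.009] op 0.0494 F [-0.3  0.2 -0.8]
((476.0, 86.9), (60.4, 17.9), -85.7, 1703) zmed 0.0327 mean [0.4729 0.0868 0.0325]
wrist x [0.47562251 0.07000264 0.07810615] [0.54468951 0.10999586 0.08724169] 0.08525942736418407
```

apply_moves --pt "0.001 0 0 0 -1" --pt "0.0015 0 0 0 -1" --pt "0.002 0 0 0 -1" --pt "0.0025 0 0 0 -1" --pt "0.003 0 0 0 -1" --pt "0.003 0 0 0 -1"

```text
time: 20.1
ee_pos: [0.5116, 0.0899, 0.0534]
tcp_rot: [9.0, 89.5, 13.2]
wrist_force: [-2.4, -0.0, 6.0]
opening: 0.0499
```

apply_moves --pt "0 0 0 0 0.4" --pt "0 0 0 0 0.6" --pt "0 0 0 0 0.6" --pt "0 0 0 0 0.6" --pt "-0.02 0 0 0 0.6" --pt "-0.06 0 0 0 0.6" --pt "-0.1 0 0 0 0.6" --pt "-0.14 0 0 0 0.6" --pt "-0.16 0 0 0 0.6" --pt "-0.16 0 0 0 0.6" --pt "-0.16 0 0 0 0.6"

```text
time: 21.2
ee_pos: [0.5103, 0.0895, 0.213]
tcp_rot: [9.1, 89.4, 13.2]
wrist_force: [-0.6, -0.1, -0.5]
opening: 0.0684
```

```bash
python3 look.py w14 .51 .09 .06 .077 .09; python3 - <<'E'
from m import *
W=np.load('w.npz')['W']
P=sel(W,.51,.09,.06,.026,.04); print('base',rect(P))
P=sel(W,.51,.09,.018,.077,.09); k=P[:,:2]-P[:,:2].mean(0); print('top plane', np.linalg.lstsq(np.c_[k,np.ones(len(k))],P[:,2],rcond=None)[0])
P=sel(W,.4985,-.09,.03,.04,.06); print('knob',rect(P))
E
```

```text
t 21.25 q [ 9.9 -0.3  2.5 92.3  0.   5.8] tcp [0.5099 0.0895 0.2122] tooly yaw 94.1 tilt [-1.     0.001  0.008] op 0.0682 F [ 0.3 -0.8  0.1]
((510.0, 89.0), (66.1, 50.0), 4.3, 2862) zmed 0.0828 mean [0.5085 0.0889 0.0828]
base ((508.5, 89.3), (80.2, 60.0), 4.2, 486)
top plane [-0.00129692 -0.00366131  0.08284206]
knob ((498.8, -92.7), (20.4, 19.1), -16.6, 302)
```

View pics/w14.png

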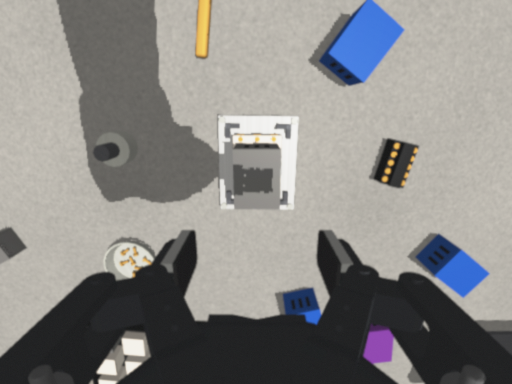

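apply_moves --pt "0 -0.04 -0.005 0 0.6" --pt "0 -0.08 -0.01 0 0.6" --pt "0 -0.12 -0.015 0 0.6" --pt "0 -0.155 -0.02 0 0.6" --pt "0 -0.18 -0.024 0 0.6" --pt "0.03 -0.18 -0.024 0 0.6" --pt "0.06 -0.18 -0.024 0 0.6" --pt "0.08 -0.18 -0.024 0 0.6" --pt "0.08 -0.18 -0.024 0 0.6" --pt "0.08 -0.18 -0.024 0 0.6"

```text
time: 22.25
ee_pos: [0.499, -0.0915, 0.1313]
tcp_rot: [15.5, 89.6, 19.6]
wrist_force: [0.3, 0.2, 0.6]
opening: 0.0684
```

```bash
python3 look.py w15 .4985 -.091 .03 .045 .058;  python3 - <<'E'
from m import *
W=np.load('w.npz')['W']
P=sel(W,.4985,-.091,.03,.022,.031); print('disc',rect(P))
E
```

```text
t 22.3 q [-10.5  -2.1  -8.1  83.6   0.2 -14.6] tcp [ 0.4996 -0.0916  0.1323] tooly yaw 94.11 tilt [-1.     0.001  0.008] op 0.068 F [1.4 0.2 0.1]
((498.5, -93.4), (19.3, 19.3), -73.0, 416) zmed 0.0528 mean [ 0.4975 -0.0934  0.0524]
disc ((498.3, -93.4), (43.0, 42.7), 11.5, 1046)
```

apply_moves --pt "0.03 -0.002 -0.002 0 0.6" --pt "0.06 -0.002 -0.002 0 0.6" --pt "0.085 -0.002 -0.002 0 0.6" --pt "0.101 -0.002 -0.002 0 0.6" --pt "0.101 -0.002 -0.002 0 0.0" --pt "0.101 -0.002 -0.002 0 -0.4" --pt "0.101 -0.002 -0.002 0 -1" --pt "0.101 -0.002 -0.002 0 -1" --pt "0.101 -0.002 -0.002 0 -1" --pt "0.101 -0.002 -0.002 0 -1" --pt "0.101 -0.002 -0.002 0 -1" --newtons 60

```text
time: 23.4
ee_pos: [0.4996, -0.0935, 0.033]
tcp_rot: [4.9, 89.4, 9.0]
wrist_force: [0.2, 0.2, 6.3]
opening: 0.0179
```

apply_moves --pt "-0.02 0 0 0 -1" --pt "-0.06 0 0 0 -1" --pt "-0.1 0 0 0 -1" --pt "-0.135 0.02 0.003 0 -1" --pt "-0.14 0.06 0.008 0 -1" --pt "-0.14 0.1 0.014 0 -1" --pt "-0.14 0.14 0.019 0 -1" --pt "-0.14 0.165 0.023 0 -1" --pt "-0.14 0.181 0.025 0 -1" --pt "-0.14 0.181 0.025 0 -1" --pt "-0.14 0.181 0.025 0 -1" --pt "-0.14 0.181 0.025 0 -1"

```text
time: 24.6
ee_pos: [0.5099, 0.0878, 0.1735]
tcp_rot: [3.5, 89.4, 7.6]
wrist_force: [0.3, 0.1, -4.0]
opening: 0.0175
```

```bash
python3 look.py w16 .51 .09 .035 .155 .17;  python3 - <<'E'
from m import *
c=np.load('w.npz');W=c['W']
P=sel(W,.51,.09,.04,.161,.172);print('disc',P.min(0),P.max(0))
for n in('scene','side'):
    c=grab(n);Q=cloud(c);P=sel(Q,.51,.09,.04,.142,.162);print(n,rect(P),P.min(0).round(4),P.max(0).round(4))
E
```

```text
t 24.65 q [ 9.8 -0.9 -2.4 87.9 -0.   5.7] tcp [0.5099 0.0878 0.1735] tooly yaw 94.07 tilt [-1.     0.001  0.011] op 0.0176 F [-0.1  0.9 -3.4]
((498.8, 86.7), (43.3, 23.8), -85.9, 1769) zmed 0.1672 mean [0.4964 0.0866 0.1662]
disc [0.48711255 0.06572504 0.1610207 ] [0.51203391 0.10903848 0.17195113]
scene ((519.9, 88.6), (42.9, 21.6), -87.5, 195) [0.5082 0.0668 0.1421] [0.5308 0.1095 0.1619]
side ((501.7, 100.7), (42.7, 22.1), 25.3, 134) [0.4854 0.0816 0.1422] [0.5254 0.1134 0.162 ]
```

View pics/w16.png

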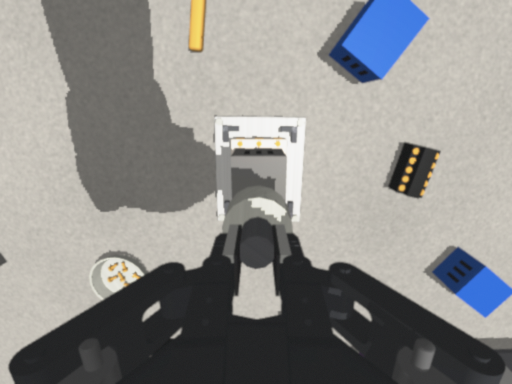

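apply_moves --pt "0.02 0.0015 0.0005 0 -1" --pt "0.038 0.0015 0.0005 0 -1" --pt "0.048 0.0015 0.0005 0 -1" --pt "0.052 0.0015 0.0005 0 -1" --pt "0.0545 0.0015 0.0005 0 -1" --pt "0.0555 0.0015 0.0005 0 -1" --pt "0.0565 0.0015 0.0005 0 -1" --pt "0.0565 0.0015 0.0005 0 -1"

```text
time: 25.55
ee_pos: [0.5112, 0.0894, 0.1175]
tcp_rot: [4.4, 89.3, 8.4]
wrist_force: [-0.5, -0.2, -3.7]
opening: 0.0172
```

apply_moves --pt "0.0005 0 0 0 -1" --pt "0.001 0 0 0 -1" --pt "0.001 0 0 0 -1"

```text
time: 25.85
ee_pos: [0.5112, 0.0895, 0.1165]
tcp_rot: [4.6, 89.3, 8.7]
wrist_force: [0.3, 0.6, -3.7]
opening: 0.0174
```

apply_moves --pt "0.0005 0 0 0 -1" --pt "0.001 0 0 0 -1" --pt "0.0015 0 0 0 -1" --pt "0.0015 0 0 0 -1"

```text
time: 26.25
ee_pos: [0.5113, 0.0895, 0.1152]
tcp_rot: [4.6, 89.3, 8.7]
wrist_force: [-1.0, 1.1, -1.4]
opening: 0.0174
```

Starting to touch; a touch more.

apply_moves --pt "0.0004 0 0 0 -1" --pt "0.0008 0 0 0 -1" --pt "0.0008 0 0 0 -1"

```text
time: 26.55
ee_pos: [0.5115, 0.0896, 0.1151]
tcp_rot: [5.0, 89.3, 9.1]
wrist_force: [-3.7, 0.7, 5.4]
opening: 0.0179
```

Seated. Release and lift.

apply_moves --pt "0 0 0 0 -0.4" --pt "0 0 0 0 -0.1" --pt "0 0 0 0 0.1" --pt "0 0 0 0 0.1" --pt "0 0 0 0 0.1" --pt "-0.01 0 0 0 0.1" --pt "-0.03 0 0 0 0.1" --pt "-0.07 0 0 0 0.1" --pt "-0.11 0 0 0 0.1" --pt "-0.12 0 0 0 0.1" --pt "-0.12 0 0 0 0.1" --pt "-0.12 0 0 0 0.1"

```text
time: 27.75
ee_pos: [0.5099, 0.0893, 0.2343]
tcp_rot: [4.9, 89.3, 8.9]
wrist_force: [0.1, -0.3, -1.2]
opening: 0.047
```

```bash
python3 look.py w17 .51 .09 .04 .104 .113;  python3 - <<'E'
from m import *
W=np.load('w.npz')['W']
for k,a in {'knob':(.51,.09,.03,.128,.14),'cover':(.51,.09,.06,.077,.09),'base':(.51,.09,.06,.026,.04),'nest':(.51,.09,.1,.008,.0155)}.items():
    P=sel(W,*a);print(k,rect(P) if len(P)>5 else len(P),P[:,2].mean())
for n in('scene','side'):
    c=grab(n);cv2.imwrite(f'pics/{n}17.png',cv2.resize(c['frame'][110:280,60:300],(768,544)))
E
```

```text
t 27.8 q [ 9.9 -0.1  5.1 94.5 -0.   5.9] tcp [0.5096 0.0893 0.2337] tooly yaw 94.06 tilt [-1.     0.001  0.011] op 0.0472 F [-0.9 -0.8 -0.4]
((510.2, 89.3), (43.2, 41.9), 3.2, 915) zmed 0.1088 mean [0.5069 0.089  0.1087]
knob ((510.0, 89.2), (19.2, 18.8), -87.1, 345) 0.1344512483139564
cover ((510.3, 88.8), (66.7, 50.0), 4.1, 1140) 0.08271298592075592
base ((504.9, 89.2), (73.9, 59.6), 4.1, 429) 0.032546226294557896
nest ((508.4, 89.9), (125.1, 102.4), 3.5, 2931) 0.012903029490126757
```

View pics/scene17.png

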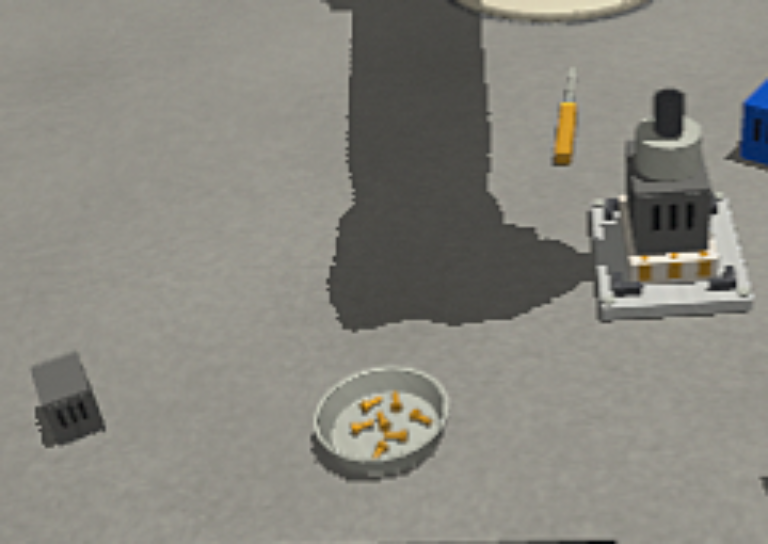

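The stack is complete and upright in the nest (weight at crop px 668,130). The small cover and dish have not moved.

```bash
python3 -c "
from workcell import bot
print(bot.job_done())"
```

```text
the job is handed in; nothing more can be done
None
```

The relay is assembled in the nest in the order asked: base, coil, grey cover, press weight. I lowered each part until it touched before releasing it. I handed the job in at about 28 s of the 112 s allowed.

**Final positions:** my last wrist-camera check put the base at about (510, 89) mm, 4.1°, and the nest at (508, 90) mm, 3.5–3.8°. The coil was within 1 mm of the base centre before it was covered. The cover is at (510.3, 88.8) mm, 4.1°, and flat, with its top at 82.7 mm. The weight stands upright at (510, 89.3) mm.

**Left alone:** I never touched the small cover, the dish, the terminal block or the look-alikes. In the last picture the small cover and dish are where they started.

**Minor points:**
- The tool had built up about 0.6° of tilt by the end, but the parts lay flat after release.
- Each time the gripper closed on the base, coil or weight, the wrist force rose to about 6 N. This was probably the fingertips lightly touching the surface below.
- No checks failed. The last estimate of the base's centre along x (505 mm) is off only because the cover and gripper hid part of it.

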